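# Put the saddle bracket away in the tilt-out bin

### The arm

A 6-joint arm with a two-finger parallel gripper is mounted at the origin on the work surface. World frame = base frame: x ahead of the robot, y to its left, z up, the work surface at z = 0. Lengths are in m, angles in rad, forces in N, time in s.
With the tool pointing down it reaches from about 0.4 to 0.825 m from the base axis. Payload 7 kg.
Tool frame: the origin (TCP) lies between the finger pads; the fingertips stand 11 mm ahead of it and the grasp point (between the pads) lies 8 mm behind it (arm.tips_ahead is the distance from the TCP to the fingertips, in m); z points along the fingers, x is the direction in which the jaws open and shut, and the axes are right-handed (so a half turn about z gives the same grasp; the last joint's range is limited). The gripper opens to 88 mm and grips with 3 to 60 N. Pads are 19 mm wide; open, the fingers measure 130 mm over their backs; the gripper's body (78 mm by 193 mm) begins 47 mm behind the grasp point.
Start: joints at [-0.932, 0.359, 0.012, 0, -1.224, -0.288], TCP at [0.232, -0.634, 0.238] pointing down, gripper open.
Joint ranges: [-3.07, 3.07], [-1.43, 2.12], [-1.02, 1.25], [-3.03, 1.67], [-3.05, -0], [-3.03, 3.03]. Speed limits (rad/s): [2.39, 2.39, 3.01, 3.14, 3.14, 3.14].

### API

Orientations are given as [roll, pitch, yaw] about the fixed x, y, z axes, in that order (R = Rz(yaw) Ry(pitch) Rx(roll)).
In Python, from station import arm, optics, finder gives the robot as it stands. The module is installed in compiled form; this text tells all that it offers.
- The arm moves only by the tool apply_moves, never from a script. Its argument "increments" is one flat list of numbers, 6 for each row, row after row: the shift along the world's x, y, z in m, then the turn, a rotation vector about the world's x, y, z in rad. In form: [tx, ty, tz, rx, ry, rz, tx, ty, tz, rx, ry, rz, ...]. A call has 1 to 20 rows; each row shifts and turns the pose as measured when the row begins; what a row does not reach is not made up. A row lasts 1/12 s, in which the tool goes at most 41.7 mm and 7.16 degrees, less where a joint would pass 70% of its speed; a pose out of reach is approached as far as the arm can. A call with a gripper value outside its range is refused whole. "hand" is the closure, from 0 (fully open) to 1 (shut), set as the call begins (left out, the last holds). The fingers move at their own pace and stop on an object; "force" is the grip in N (left out, the last holds). Time passes only in rows, so rows that do not move let the fingers close. It gives the time, the measured TCP pose, the force and the opening at its end, in the units of the state.
- arm.get_state(): the state, without advancing time (a new reading comes with each control period).
- optics.grab_frame(name): name is "scene" or "side" or "wrist"; returns the picture (400x640x3 uint8, red, green, blue); there is no depth.
- optics.camera_model(name): a dict with "fx", "fy", "cx", "cy" (pixels), "world_to_cam" (4x4, takes a point from world to camera coordinates); the wrist camera has in their place "T_tool_cam" (4x4, takes a point from camera to tool coordinates, whose origin is the TCP and whose axes are the tool frame's). Camera axes: x right, y up, looking along -z (the intrinsics and any distortion apply to the point x, -y, -z); pixel columns grow to the right and rows downward; lengths in m; the calibration is good to about 2 mm. A picture is of the moment at which its call begins: read the wrist's pose just before it. camera_model takes no time and is no camera call.
- arm.job_done(): hands the job in, once; it reports no verdict.
Trained networks look in the newest picture that a camera, given by its name, has taken for a name from the list of things; names that differ only in an ending like _2 or _b are one class to them, and where a whole thing is asked for, a point or a joint stands for the part that bears it (a point fixed in the world has none). Each returns a list of dicts, best first, with "conf" (0 to 1); they miss things now and then, are a little off and sometimes report something else, mostly with a low value. They report only what shows in the picture. A call takes as long as a camera call. They do not tell look-alikes from the thing itself.
- finder.find_in(camera, name): "box" ([left, top, right, bottom] in pixels, round what is visible of it).
- finder.landmark_of(camera, name): "point" ([column, row] in pixels: a listed point, or the origin of a listed thing).
The state is a dict: "t": time; "q": joint angles; "qd": joint speeds; "joint_efforts": joint torques, N m; "eef_pos": TCP position; "ee_rot": TCP orientation; "force": force on the tool from outside, world axes, zero at the start; "moment": the same for the moment, N m; "width": finger opening in m.
Only numpy, scipy, OpenCV 4.12 (cv2) and the standard library are available. Lean on these libraries where they do the work, as an engineer would, in place of code of your own. Each camera call takes 0.05 s, during which the arm holds its last target. There are 200 camera calls.

### The job

Put the saddle bracket that lies on the bench away in the wide tilt-out bin: pull the bin's handle so that the bin tips forward on its bottom pivot and stays open, put the bracket into it, then push the bin back until it clicks fully home. Leave the two narrow bins shut and everything else on the bench where it is.

Things in the scene. Friction and masses are not known exactly. Their poses are not given: they have to be found in the camera images.
- wide_cabinet: Grey steel cabinet fixed to the bench, 150 deep (x) x 180 wide (y) x 168 high, with ONE wide tilt-out bin, white front. Origin: centre of underside. x points into it from its open front (at x = -75, facing the robot, yaw up to 0.12 rad), y along its front. The roof begins at x = -48; before it, at y = 45 to 85, sits a spring catch, its barrel 20 mm above the roof.
- wide_pivot (a point): Middle of the wide bin's pivot, a horizontal line along the cabinet's y axis at the bottom of the front: cabinet x = -71.5, z = 22 mm. Does not move; axes as the cabinet's.
- wide_bin (a joint): Tilt of the wide bin, rad: 0 shut (start), grows as its top tips out towards the robot, stop at 0.8. Takes about 5 to 8 N at the handle to leave the catch, then 1 to 3 N. Tipped past about 0.5 it stays open by its weight. Going back it meets the catch at about 0.1 (15 mm proud at the handle) and needs 4 to 10 N there to snap to 0; it does not fall shut by itself.
- wide_bin_handle (a point): Middle of the wide bin's handle: round steel bar 10 mm thick, 90 long along y, joined to the front at its ends; moves with the bin. Shut: 40 mm in front of the pivot and 147 above it (169 above the bench), 12 above the top edge of the bin's front, with 32 mm free between bar and front (30 mm at full tilt). Can be taken or hooked from straight above at every tilt.
- wide_bin_floor (a point): Centre of the bin's floor; axes the cabinet's when shut, tilting with the bin; 50 mm behind, 3 below the pivot. Inside 158 wide (y), 98 deep (x). Front 135 mm high above the pivot, back wall 60, sides sloping. Tipped to 0.8 it is a V trough, lowest at the pivot, mouth up: front's top edge 97 mm before the pivot, 116 above the bench, 115 mm clear back to the roof.
- twin_cabinet: Cabinet of the same make and size, but with TWO narrow tilt-out bins side by side, each with a short handle (44 mm). Fixed; origin and axes as for the wide cabinet. Which cabinet stands left and which right changes.
- narrow_left (a joint): Tilt of the twin cabinet's left (+y) bin, rad; 0 = shut. To stay shut.
- narrow_right (a joint): Tilt of the twin cabinet's right (-y) bin, rad; 0 = shut. To stay shut.
- saddle: Saddle bracket to put away, aluminium, 0.15 to 0.3 kg: base bar 96 long (x) x 30 wide (y) x 10 thick, upright ring on its middle: outside diameter 52, hole 34, 26 thick along y, centre 35 above the underside, top at 61. Origin: centre of underside. Taken from above across the 26 mm, 45 mm up. Stands on the bench left or right, at any yaw.
- angle: L-shaped aluminium angle bracket with a rib, 90 x 40 mm, 56 mm high, no ring: stays where it is. Origin: centre of its underside.
- screwdriver: Screwdriver, 200 mm long, lying on the bench; stays.
- beaker: Clear open beaker, 64 mm wide, 65 mm high; stays.
- reagent: Brown jar with black cap, 72 mm wide, 140 mm high; stays.
- canister: Steel canister, 56 mm wide, 125 mm high; stays.
- spool: Empty grey spool, 70 mm wide, 50 mm high, upright between the bins and the robot; stays.
There are look-alikes about, which are no part of the job. Leave any black or blue look-alike of the saddle alone.

How it is judged:
By the outcome, as a careful person would: the job done as asked, in the order asked, and still so for the second after the job is handed in, with the robot touching nothing.
It also fails if it takes over 72 s, if anything falls off the work surface, if the arm or the gripper's body presses on something with over 40 N, if the wrist force passes 120 N, or if a joint passes its speed limit or range.

## Working session

There is one attempt and no reset: what is moved stays moved. The work goes in short steps, Python scripts to look and compute and a tool call to move; the robot and the scene stay as the last step left them, time stands still between calls to the robot, and variables do not carry over. Pictures are saved under pics/ and viewed, about 8 in all and at most 12, crops included, and the job is handed in when it is done.

Besides the shell and the picture viewer there is one more tool, called as name(argument=value, ...) on one line, values as JSON. apply_moves: Moves the arm, as the interface text tells. Its arguments: {"type":"object","properties":{"increments":{"type":"array"},"hand":{"type":"number"},"force":{"type":"number"}},"required":["increments"]}

```bash
mkdir -p pics
cat > h.py <<'E'
from station import arm, optics, finder
import numpy as np, cv2
from scipy.spatial.transform import Rotation as R
def w2c(name, s=None):
    m=optics.camera_model(name)
    if 'world_to_cam' in m: return m,np.array(m['world_to_cam'])
    s=s or arm.get_state(); T=np.eye(4); r=np.array(s['ee_rot'])
    T[:3,:3]=R.from_euler('xyz',r).as_matrix() if r.size==3 else (R.from_quat(r).as_matrix() if r.size==4 else r)
    T[:3,3]=s['eef_pos']
    return m,np.linalg.inv(T@np.array(m['T_tool_cam']))
def ray(mw,px):
    m,W=mw; Wi=np.linalg.inv(W)
    d=np.array([(px[0]-m['cx'])/m['fx'],-(px[1]-m['cy'])/m['fy'],-1.])
    d=Wi[:3,:3]@d; return Wi[:3,3],d/np.linalg.norm(d)
def atz(mw,px,z):
    o,d=ray(mw,px); return o+d*(z-o[2])/d[2]
def tri(obs):
    A=np.zeros((3,3));b=np.zeros(3);L=[]
    for mw,px in obs:
        o,d=ray(mw,px);P=np.eye(3)-np.outer(d,d);A+=P;b+=P@o;L.append((o,P))
    x=np.linalg.solve(A,b); return x,[float(np.linalg.norm(P@(x-o)))for o,P in L]
def proj(mw,p):
    m,W=mw; c=W@np.append(p,1); return np.array([m['cx']+m['fx']*c[0]/-c[2], m['cy']-m['fy']*c[1]/-c[2]])
def save(im,n): cv2.imwrite('pics/'+n,im[:,:,::-1])
E
python3 - <<'E'
from h import *
print(arm.get_state())
for c in('scene','side'):
    m,W=w2c(c); print(c,{k:v for k,v in m.items() if k!='world_to_cam'},np.linalg.inv(W)[:3,3])
    save(optics.grab_frame(c),c+'0.png')
    for n in('saddle','wide_cabinet','twin_cabinet','wide_bin_handle','wide_pivot','spool','wide_bin_floor'):
        print(c,n,[(np.round(d['point']),round(d['conf'],2)) for d in finder.landmark_of(c,n)])
print(optics.camera_model('wrist'))
E
```

```text
{'t': 0.0, 'q': array([-9.31910518e-01,  3.59400988e-01,  1.10830910e-02, -3.61421790e-04,
       -1.22410174e+00, -2.88068050e-01]), 'qd': array([-0.0011764 ,  0.00266402,  0.00066591,  0.00073144, -0.00085756,
       -0.00080844]), 'joint_efforts': array([ 2.26515564e-03, -5.82724142e+01,  2.93050933e+01,  6.99721009e+00,
        6.93308990e-03, -1.43171255e-04]), 'eef_pos': array([ 0.23177748, -0.6334667 ,  0.23662207]), 'ee_rot': array([-3.14145718e+00, -1.65295879e-03,  1.92149089e+00]), 'force': array([-0.24467562, -0.69131432,  0.00818805]), 'moment': array([-0.00597452,  0.04341222,  0.01493434]), 'width': 0.08795427401291704}
scene {'fx': 459.9702179798445, 'fy': 459.9702179798445, 'cx': 324.9796681457106, 'cy': 193.9953150654041} [0.25753537 0.66175831 1.25962253]
scene saddle [(array([347., 164.]), 0.67), (array([417., 157.]), 0.66), (array([358., 132.]), 0.6), (array([393., 141.]), 0.53)]
scene wide_cabinet [(array([256., 236.]), 0.65), (array([378., 183.]), 0.52)]
scene twin_cabinet [(array([281., 166.]), 0.56)]
scene wide_bin_handle [(array([284., 219.]), 0.72)]
scene w
[... 447 characters left out ...]
binet [(array([251., 232.]), 0.96)]
side twin_cabinet [(array([294., 195.]), 0.86)]
side wide_bin_handle [(array([274., 196.]), 0.71)]
side wide_pivot [(array([266., 235.]), 0.8)]
side spool [(array([361., 238.]), 0.63)]
side wide_bin_floor []
{'fx': 301.913759839995, 'fy': 301.913759839995, 'cx': 323.84752645689815, 'cy': 201.77426557466845, 'T_tool_cam': array([[ 9.99999833e-01, -5.01376584e-04, -2.86235617e-04,
        -6.59253522e-04],
       [-5.59516692e-04, -9.63852305e-01, -2.66436523e-01,
        -7.19668824e-02],
       [-1.42303825e-04,  2.66436639e-01, -9.63852425e-01,
        -1.47570298e-01],
       [ 0.00000000e+00,  0.00000000e+00,  0.00000000e+00,
         1.00000000e+00]])}
```

View pics/scene0.png

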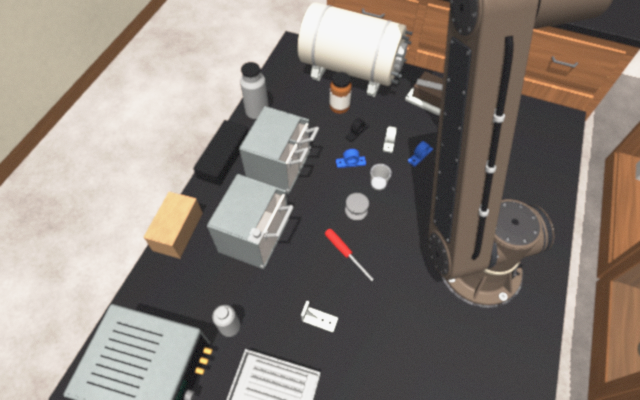

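View pics/side0.png

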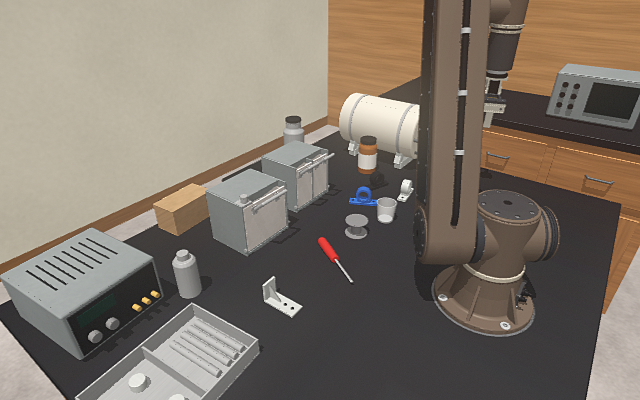

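Scene view: candidates for the saddle are black (357,130), blue (350,160), blue (420,153), and aluminium (390,139). The one that fits is the aluminium one, seen in the side view at (405,190). The white L at (320,318) is the angle. The wide cabinet is the nearer one (scene 250,225; side 250,215), and the twin cabinet is at (278,148).

Run:
```python
from h import *
S=w2c('scene');D=w2c('side')
print('saddle',tri([(S,(390,139)),(D,(405,190))]), atz(S,(391,141),0.02))
print('handle',tri([(S,(284,219)),(D,(274,196))]))
print('widecab',tri([(S,(256,236)),(D,(251,232))]))
print('pivot side@22',atz(D,(266,235),.022),'scene',atz(S,(251,236),.022))
for n,p,z in [('blue1',(350,160),.02),('blue2',(420,153),.02),('black',(357,130),.02),('spool',(357,207),.03),('beaker',(380,176),.03),('twin',(281,166),0),('reagent',(341,95),.07)]: print(n,atz(S,p,z)[:2].round(3))
for c in('scene','side'):
    im=optics.grab_frame(c)
    k=(330,110,440,200) if c=='scene' else (330,150,440,240)
    print(c,[(np.round(d['box']),round(d['conf'],2)) for d in finder.find_in(c,'saddle')])
    cr=im[k[1]:k[3],k[0]:k[2]]; globals()[c]=cv2.resize(cr,None,fx=3.6,fy=3.2 if 0 else 3.6,interpolation=cv2.INTER_CUBIC)
save(np.hstack([scene,side])if 0 else scene,'crop1.png')
```

```text
saddle (array([ 0.38061902, -0.33907381,  0.02456986]), [0.0019612796712587454, 0.0019612796712585676]) [ 0.37685084 -0.33409746  0.02      ]
handle (array([0.55529512, 0.1447097 , 0.16826093]), [0.0005204021874191957, 0.0005204021874191444])
widecab (array([0.65446854, 0.15415929, 0.00947228]), [0.0003575866406748092, 0.0003575866406747994])
pivot side@22 [0.59388335 0.15052387 0.022     ] scene [0.66417045 0.16431992 0.022     ]
blue1 [ 0.481 -0.208]
blue2 [ 0.272 -0.321]
black [ 0.5   -0.337]
spool [ 0.4  -0.04]
beaker [ 0.368 -0.176]
twin [ 0.691 -0.115]
reagent [ 0.593 -0.425]
scene [(array([349., 115., 369., 143.]), 0.77), (array([386., 125., 395., 152.]), 0.74), (array([410., 143., 434., 167.]), 0.73), (array([334., 150., 369., 168.]), 0.73)]
side [(array([348., 190., 375., 209.]), 0.89), (array([399., 179., 412., 207.]), 0.66), (array([366., 168., 389., 194.]), 0.58)]
```

View pics/crop1.png

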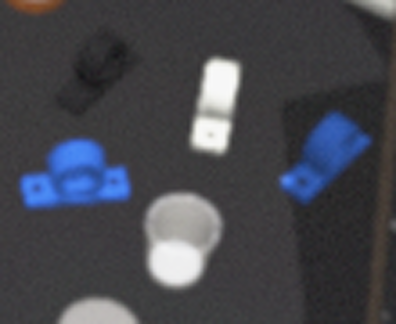

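The aluminium saddle is confirmed in the crop at about (213,108), with a white ring on a bar. The look-alikes are clearly blue or black. Next I move towards the handle and take a wrist view of the saddle on the way.

apply_moves(increments=[0.018, 0.033, 0.013, 0, 0, 0.12, 0.018, 0.033, 0.013, 0, 0, 0.12, 0.018, 0.033, 0.013, 0, 0, 0.12, 0.018, 0.033, 0.013, 0, 0, 0.12, 0.018, 0.033, 0.013, 0, 0, 0.12, 0.018, 0.033, 0.013, 0, 0, 0.12, 0.018, 0.033, 0.013, 0, 0, 0.12, 0, 0, 0, 0, 0, 0, 0, 0, 0, 0, 0, 0], hand=0)

```text
t: 1.75
eef_pos: [0.3598, -0.3926, 0.3293]
ee_rot: [-3.139, -0.003, 2.799]
force: [-0.2, -0.5, -0.1]
width: 0.0874
```

Run:
```python
from h import *
s=arm.get_state();M=w2c('wrist',s)
im=optics.grab_frame('wrist');save(im,'w1.png')
print(s['eef_pos'],s['ee_rot'],s['q'])
for n in('saddle',):
    print([(np.round(d['point']),round(d['conf'],2),atz(M,d['point'],0).round(3)) for d in finder.landmark_of('wrist',n)])
    print([(np.round(d['box']),round(d['conf'],2)) for d in finder.find_in('wrist',n)])
```

```text
[ 0.35984286 -0.39257015  0.32932897] [-3.13867298e+00 -2.50029942e-03  2.79899259e+00] [-0.45807204  0.07482784 -0.14912871  0.00326837 -1.34898819  0.11475318]
[(array([316., 195.]), 0.96, array([ 0.387, -0.353,  0.   ])), (array([255., 222.]), 0.79, array([ 0.499, -0.344,  0.   ])), (array([295., 282.]), 0.73, array([ 0.476, -0.217,  0.   ]))]
[(array([378., 152., 406., 219.]), 0.94), (array([272., 285., 306., 314.]), 0.83), (array([235., 193., 266., 251.]), 0.82), (array([296., 164., 339., 222.]), 0.62)]
```

View pics/w1.png

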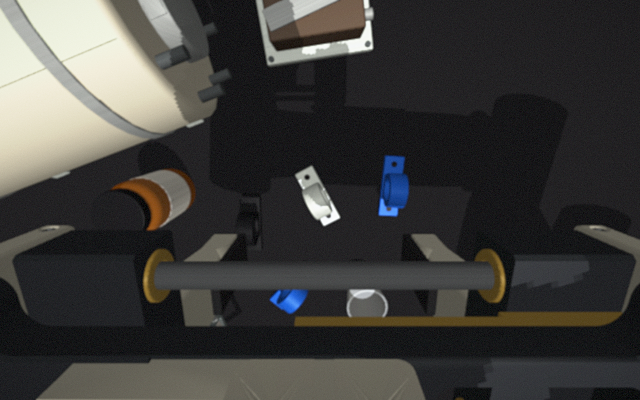

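The saddle is at (317,194), with its bar running from (303,170) to (331,221). Blue and black look-alikes are beside it at (393,187), (290,300) and (250,222). Next is the handle.

apply_moves(increments=[0.0113, 0.036, 0.003, 0, 0, 0.028, 0.0113, 0.036, 0.003, 0, 0, 0.028, 0.0113, 0.036, 0.003, 0, 0, 0.028, 0.0113, 0.036, 0.003, 0, 0, 0.028, 0.0113, 0.036, 0.003, 0, 0, 0.028, 0.0113, 0.036, 0.003, 0, 0, 0.028, 0.0113, 0.036, 0.003, 0, 0, 0.028, 0.0113, 0.036, 0.003, 0, 0, 0.028, 0.0113, 0.036, 0.003, 0, 0, 0.028, 0.0113, 0.036, 0.003, 0, 0, 0.028, 0.0113, 0.036, 0.003, 0, 0, 0.028, 0.0113, 0.036, 0.003, 0, 0, 0.028, 0.0113, 0.036, 0.003, 0, 0, 0.028, 0.0113, 0.036, 0.003, 0, 0, 0.028, 0.0113, 0.036, 0.003, 0, 0, 0.028, 0, 0, 0, 0, 0, 0, 0, 0, 0, 0, 0, 0])

```text
t: 3.32
eef_pos: [0.5285, 0.1511, 0.3599]
ee_rot: [-3.13, -0.03, -3.109]
force: [-0.8, -0.3, 0.2]
width: 0.0878
```

```bash
cat > look.py <<'E'
from h import *
import sys,pickle
tag=sys.argv[1]; names=sys.argv[2:]
s=arm.get_state();M=w2c('wrist',s)
im=optics.grab_frame('wrist');save(im,tag+'.png')
pickle.dump((s['eef_pos'],s['ee_rot'],M),open(tag+'.pkl','wb'))
print(s['t'],s['eef_pos'].round(4),s['ee_rot'].round(4),s['q'].round(3))
for n in names:
    print(n,[(np.round(d['point'],1),round(d['conf'],2)) for d in finder.landmark_of('wrist',n)],[(np.round(d['box']),round(d['conf'],2)) for d in finder.find_in('wrist',n)])
E
python3 look.py w2 wide_bin_handle wide_bin_floor wide_cabinet
```

```text
3.3167 [0.5285 0.1511 0.3599] [-3.1298 -0.0299 -3.1086] [ 0.63   0.115 -0.032 -0.007 -1.454 -0.596]
wide_bin_handle [(array([300.2, 183.7]), 0.75)] [(array([244., 104., 303., 238.]), 0.8)]
wide_bin_floor [(array([244.3, 158.4]), 0.97)] [(array([238., 104., 304., 237.]), 0.75)]
wide_cabinet [(array([233.5, 157.5]), 0.78), (array([389.4, 253.5]), 0.59)] [(array([119.,  90., 303., 252.]), 0.93)]
```

apply_moves(increments=[0, 0.035, 0, 0, 0, 0, 0, 0.035, 0, 0, 0, 0, 0, 0, 0, 0, 0, 0, 0, 0, 0, 0, 0, 0])

```text
t: 4.0
eef_pos: [0.5276, 0.2179, 0.364]
ee_rot: [-3.134, -0.024, -3.116]
force: [-0.1, 0.1, 0.2]
width: 0.0878
```

```bash
python3 look.py w3 wide_bin_handle wide_bin_floor wide_cabinet; python3 -c "
import cv2,numpy as np
a=cv2.imread('pics/w2.png')[:240];b=cv2.imread('pics/w3.png')[:240];cv2.imwrite('pics/w23.png',np.vstack([a,b]))"
```

```text
4.0 [0.5276 0.2179 0.364 ] [-3.1338 -0.0239 -3.1164] [ 0.728  0.147  0.015 -0.01  -1.462 -0.701]
wide_bin_handle [(array([301.1, 121.8]), 0.89)] [(array([241.,  42., 306., 189.]), 0.85)]
wide_bin_floor [(array([246.1, 117.8]), 0.64)] [(array([241.,  40., 304., 185.]), 0.66)]
wide_cabinet [] [(array([250., 287., 284., 318.]), 0.65), (array([110.,  19., 302., 196.]), 0.61)]
```

View pics/w23.png

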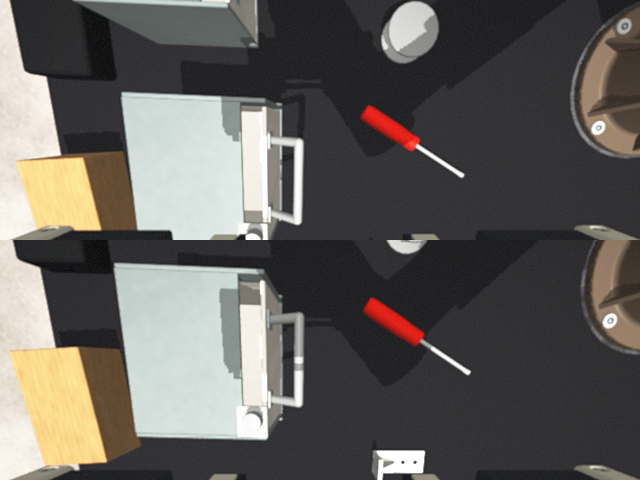

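The wrist views (w2 on top, w3 below) show the handle bar as follows: in w2 from (299,138) to (299,222), in w3 from (300,75) to (300,163). The catch knob is at the +y end. The screwdriver is at (410,140) and the spool at (410,30), both clear of the handle.

Run:
```python
from h import *
import pickle
A=pickle.load(open('w2.pkl','rb'))[2];B=pickle.load(open('w3.pkl','rb'))[2];S=w2c('scene');D=w2c('side')
print('mid wrist',tri([(A,(300,182)),(B,(300.5,120))]))
print('all4',tri([(A,(300,182)),(B,(300.5,120)),(S,(284,219)),(D,(274,196))]))
for M,e in((A,[(299,140),(299,221)]),(B,[(300,77),(300,161)])):
    p=[atz(M,x,.169) for x in e]; d=p[1]-p[0]; print(p,np.linalg.norm(d),'yaw',np.arctan2(-d[0],d[1]), 'mid',(p[0]+p[1])/2)
# cabinet roof edges for yaw: back/side edges at z .168
for M,e in((A,[(122,93),(245,98)]),(B,[(114,24),(240,30)]),(B,[(134,196),(266,198)])):
    p=[atz(M,x,.168) for x in e]; d=p[0]-p[1]; print('roof edge',p,'yaw',np.arctan2(d[1],d[0]),np.linalg.norm(d))
```

```text
mid wrist (array([0.54994428, 0.1463374 , 0.17308962]), [7.35919483333365e-05, 7.359194833338233e-05])
all4 (array([0.55158787, 0.14689735, 0.17152803]), [0.0016638670391698896, 0.0015899749523861776, 0.003003818437973861, 0.0008661849056910904])
[array([0.55177982, 0.10018449, 0.169     ]), array([0.55060003, 0.19392159, 0.169     ])] 0.09374452230431797 yaw 0.012585542338473808 mid [0.55118992 0.14705304 0.169     ]
[array([0.55100846, 0.10244647, 0.169     ]), array([0.5505335 , 0.19121242, 0.169     ])] 0.08876722174131803 yaw 0.0053506066909500384 mid [0.55077098 0.14682944 0.169     ]
roof edge [array([0.73700311, 0.05791262, 0.168     ]), array([0.60954885, 0.05832222, 0.168     ])] yaw -0.003213673494437305 0.12745491629550065
roof edge [array([0.73784381, 0.05805295, 0.168     ]), array([0.61227005, 0.05946524, 0.168     ])] yaw -0.011246267120111288 0.1255817014864863
roof edge [array([0.74199019, 0.2361459 , 0.168     ]), array([0.59008457, 0.23552804, 0.168     ])] yaw 0.004067323148332844 0.1519068734959576
```

Yaw is about 0 and the bar's middle is at (0.552, 0.147, 0.169). Height and length (94 and 89 mm) agree with the text. Next I align above it and hook it.

apply_moves(increments=[0.006, -0.0178, -0.028, 0.004, -0.008, -0.008, 0.006, -0.0178, -0.028, 0.004, -0.008, -0.008, 0.006, -0.0178, -0.028, 0, -0.008, -0.008, 0.006, -0.0178, -0.028, 0, 0, 0, 0, 0, 0, 0, 0, 0, 0, 0, 0, 0, 0, 0], hand=0.75)

```text
t: 4.85
eef_pos: [0.5526, 0.1409, 0.2502]
ee_rot: [3.138, 0.007, 3.139]
force: [0.4, 0.6, 0.9]
width: 0.0534
```

apply_moves(increments=[0, 0.005, -0.008, 0, 0.004, 0, 0, 0, -0.008, 0, 0.003, 0, 0, 0, -0.008, 0, 0, 0, 0, 0, -0.008, 0, 0, 0, 0, 0, 0, 0, 0, 0, 0, 0, 0, 0, 0, 0])

```text
t: 5.35
eef_pos: [0.554, 0.1487, 0.2181]
ee_rot: [3.135, 0.003, 3.14]
force: [0.8, -0.4, 0.1]
width: 0.0223
```

Run:
```python
from h import *
s=arm.get_state(); print(s['eef_pos'],s['ee_rot'],s['width'])
im=optics.grab_frame('wrist'); save(im[100:400,150:500],'w4.png'); M=w2c('wrist',s)
print('bar proj',proj(M,[.552,.102,.169]),proj(M,[.552,.192,.169]),[(d['point'],d['conf']) for d in finder.landmark_of('wrist','wide_bin_handle')])
```

```text
[0.55397528 0.14866963 0.21808457] [3.13547029 0.00316189 3.14026876] 0.022349784659365136
bar proj [326.88590825 158.86664896] [326.64274667 282.20244825] [([327.3, 223.7], 0.94)]
```

View pics/w4.png

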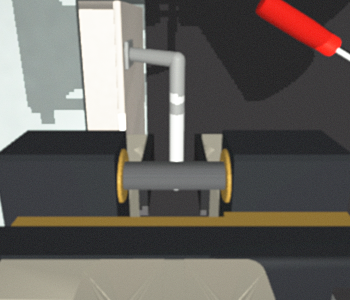

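The bar is at crop (177,100), between the fingers, and it lands where I projected it. I descend.

apply_moves(increments=[-0.001, -0.001, -0.014, 0, 0, 0, -0.001, -0.001, -0.014, 0, 0, 0, 0, 0, -0.013, 0, 0, 0, 0, 0, -0.012, 0, 0, 0, 0, 0, 0, 0, 0, 0])

```text
t: 5.87
eef_pos: [0.5537, 0.1479, 0.1672]
ee_rot: [3.132, 0.01, 3.141]
force: [-1.1, -0.2, -0.6]
width: 0.0219
```

apply_moves(increments=[0, 0, 0, 0, 0, 0, -0.0075, 0, -0.0015, 0, 0, 0, -0.0075, 0, -0.002, 0, 0, 0, -0.007, 0, -0.0025, 0, 0, 0, -0.007, 0, -0.003, 0, 0, 0, -0.007, 0, -0.003, 0, 0, 0, -0.007, 0, -0.0035, 0, 0, 0, 0, 0, 0, 0, 0, 0], hand=0.86, force=15)

```text
t: 6.53
eef_pos: [0.5128, 0.1496, 0.1563]
ee_rot: [3.127, 0.023, -3.141]
force: [-0.6, 0.5, 0.2]
width: 0.012
```

apply_moves(increments=[-0.005, 0, -0.006, 0, 0.006, 0, -0.005, 0, -0.006, 0, 0.006, 0, -0.005, 0, -0.006, 0, 0.006, 0, -0.006, 0, -0.005, 0, 0, 0, -0.006, 0, -0.005, 0, 0, 0, -0.0053, 0, -0.0055, 0, 0, 0, -0.0052, 0, -0.0055, 0, 0, 0, -0.0048, 0, -0.006, 0, 0, 0, -0.0045, 0, -0.006, 0, 0, 0, -0.004, 0, -0.0065, 0, 0, 0, 0, 0, 0, 0, 0, 0])

```text
t: 7.45
eef_pos: [0.458, 0.1506, 0.0938]
ee_rot: [3.126, 0.007, -3.14]
force: [2.0, 0.3, -1.8]
width: 0.0122
```

Run:
```python
from h import *
save(optics.grab_frame('side')[120:300,170:470],'s5.png') if 0 else cv2.imwrite('pics/s5.png',cv2.resize(optics.grab_frame('side')[120:300,150:450,::-1],None,fx=2.5,fy=2.5,interpolation=cv2.INTER_CUBIC))
```

```text
(no output)
```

View pics/s5.png

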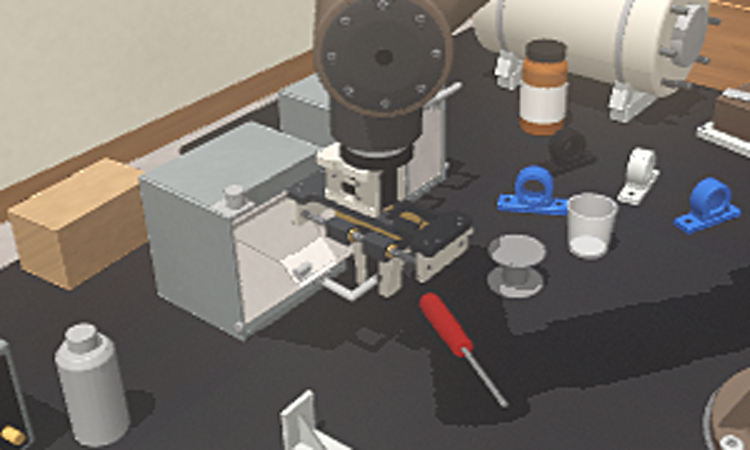

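The bin is open to its stop: the front is tipped and the handle is down at crop (350,290). I release upward, then compute the saddle grasp.

apply_moves(increments=[0, 0, 0, 0, 0, 0, 0, 0, 0, 0, 0, 0, 0, 0, 0.01, 0, 0, 0, 0, 0, 0.02, 0, 0, 0, 0, 0, 0.03, 0, 0, 0, 0, 0, 0.03, 0, 0, 0, 0, 0, 0.03, 0, 0, 0, 0, 0, 0.03, 0, 0, 0, 0, 0, 0.03, 0, 0, 0, 0, 0, 0, 0, 0, 0], hand=0.76)

```text
t: 8.33
eef_pos: [0.4507, 0.1452, 0.2801]
ee_rot: [3.135, -0.009, 3.14]
force: [1.5, 1.0, 0.8]
width: 0.0209
```

Run:
```python
from h import *
import pickle
# w1 pose (printed earlier)
M=w2c('wrist',{'eef_pos':[0.35984286,-0.39257015,0.32932897],'ee_rot':[-3.13867298,-2.50029942e-03,2.79899259]})
im=cv2.imread('pics/w1.png')[:,:,::-1].astype(int)
print(im.shape,im[194,316],im[176,304])
c=im[150:232,285:350]; mask=((c.min(2)>90)&(c.max(2)-c.min(2)<60)).astype(np.uint8)
n,l,st,ce=cv2.connectedComponentsWithStats(mask); print(st,ce+[285,150])
e=[(304,172),(331,220)]
p=[atz(M,x,.01) for x in e];d=p[1]-p[0];print(p,'len',np.linalg.norm(d),'yaw',np.arctan2(d[1],d[0]),'mid',(p[0]+p[1])/2)
S=w2c('scene');D=w2c('side')
print(tri([(M,(316,195)),(S,(390.5,143)),(D,(405,197))]))
big=cv2.resize(cv2.imread('pics/w1.png')[150:232,275:355],None,fx=6,fy=6,interpolation=cv2.INTER_CUBIC);cv2.imwrite('pics/w1c.png',big)
```

```text
(400, 640, 3) [158 162 152] [117 120 115]
[[   0    0   65   82 4029]
 [  10   16   46   60 1301]] [[317.08662199 188.38570365]
 [316.73174481 197.04765565]]
[array([ 0.3907794 , -0.39566127,  0.01      ]), array([ 0.37710047, -0.30690061,  0.01      ])] len 0.08980850450797975 yaw 1.7237036600857925 mid [ 0.38393994 -0.35128094  0.01      ]
(array([ 0.38246308, -0.35046524, -0.00991667]), [0.005419468027408767, 0.0037111527178501163, 0.0020946858574768597])
```

View pics/w1c.png

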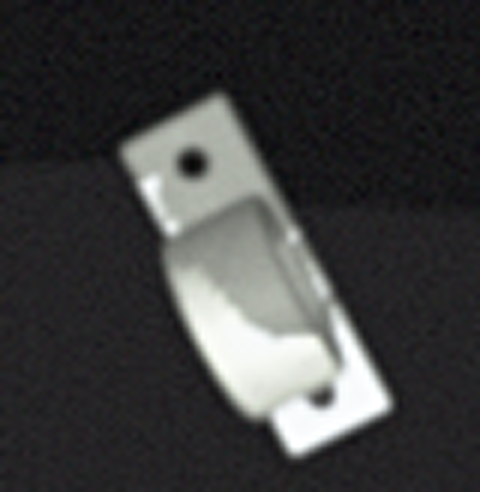

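The enlarged crop shows the aluminium saddle. Its end midpoints are at full-image (303.5,170.3) and (332.2,222), and the ring leans toward lower left through parallax.

Run:
```python
from h import *
M=w2c('wrist',{'eef_pos':[0.35984286,-0.39257015,0.32932897],'ee_rot':[-3.13867298,-2.50029942e-03,2.79899259]})
p=[atz(M,x,.01) for x in [(303.5,170.3),(332.2,222)]];d=p[1]-p[0];print(p,'len',np.linalg.norm(d),'yaw',np.arctan2(d[1],d[0]),'mid',(p[0]+p[1])/2)
```

```text
[array([ 0.39057259, -0.39842809,  0.01      ]), array([ 0.37638873, -0.30298993,  0.01      ])] len 0.09648639203217223 yaw 1.718334779938139 mid [ 0.38348066 -0.35070901  0.01      ]
```

Saddle: bar length 96.5 mm (expected 96), centre (0.3835, −0.351), jaw yaw 3.289.

apply_moves(increments=[-0.0052, -0.038, -0.003, 0, 0, 0.0115, -0.0052, -0.038, -0.003, 0, 0, 0.0115, -0.0052, -0.038, -0.003, 0, 0, 0.0115, -0.0052, -0.038, -0.003, 0, 0, 0.0115, -0.0052, -0.038, -0.003, 0, 0, 0.0115, -0.0052, -0.038, -0.006, 0, 0, 0.0115, -0.0052, -0.038, -0.006, 0, 0, 0.0115, -0.0052, -0.038, -0.006, 0, 0, 0.0115, -0.0052, -0.038, -0.006, 0, 0, 0.0115, -0.0052, -0.038, -0.006, 0, 0, 0.0115, -0.0052, -0.038, -0.006, 0, 0, 0.0115, -0.0052, -0.038, -0.006, 0, 0, 0.0115, -0.0052, -0.038, -0.006, 0, 0, 0.0115, 0, 0, 0, 0, 0, 0, 0, 0, 0, 0, 0, 0], hand=0.39)

```text
t: 9.58
eef_pos: [0.3696, -0.3686, 0.2168]
ee_rot: [3.124, -0.005, -2.984]
force: [-0.9, 0.7, -0.3]
width: 0.0536
```

```bash
python3 look.py w6 saddle
python3 - <<'E'
from h import *
import pickle
M=pickle.load(open('w6.pkl','rb'))[2]
c,s_=np.array([.3835,-.3507]),1.718
d=np.array([np.cos(s_),np.sin(s_)])
im=cv2.imread('pics/w6.png')
for q in(c-.048*d,c+.048*d): print(proj(M,[*q,.01]).round()); cv2.circle(im,tuple(int(v) for v in proj(M,[*q,.01])),3,(0,0,255),1)
q=proj(M,[*c,.061]); print(q); cv2.circle(im,(int(q[0]),int(q[1])),3,(0,255,0),1)
cv2.imwrite('pics/w6b.png',im)
E
```

```text
9.5833 [ 0.3696 -0.3686  0.2168] [ 3.1239 -0.0054 -2.9836] [-0.417  0.133 -0.335 -0.013 -1.117  0.581]
saddle [(array([309.2, 187.9]), 0.82), (array([214.2, 179.6]), 0.8), (array([397.9, 216.8]), 0.63)] [(array([293., 146., 324., 230.]), 0.85), (array([365., 183., 429., 247.]), 0.7), (array([179., 143., 242., 215.]), 0.69)]
[309. 151.]
[309. 228.]
[307.02616468 202.85477741]
```

View pics/w6b.png

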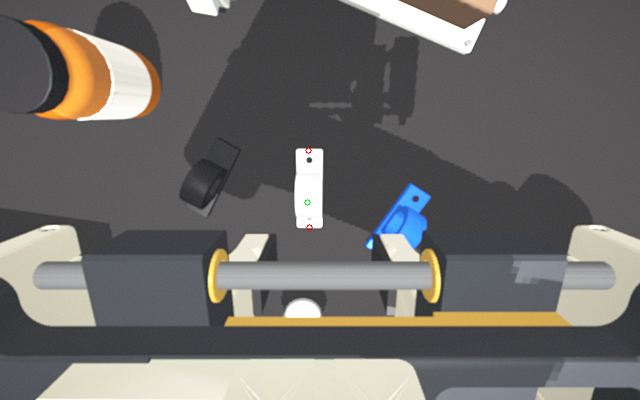

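The projected marks sit on the saddle's ends and on its ring top at (307,203), so the estimate holds. The spot is clear of blue at (405,215) and black at (210,180). I descend.

apply_moves(increments=[0.005, 0.006, -0.01, -0.006, 0, -0.003, 0.005, 0.006, -0.02, -0.006, 0, -0.003, 0.004, 0.006, -0.02, -0.005, 0, -0.003, 0, 0, -0.025, 0, 0, 0, 0, 0, -0.025, 0, 0, 0, 0, 0, -0.02, 0, 0, 0, 0, 0, 0, 0, 0, 0, 0, 0, 0, 0, 0, 0])

```text
t: 10.4
eef_pos: [0.3917, -0.3386, 0.1006]
ee_rot: [-3.134, 0.005, -2.973]
force: [-0.2, 0.2, 0.4]
width: 0.0535
```

apply_moves(increments=[-0.004, -0.006, 0, 0, 0, -0.01, -0.003, -0.005, 0, -0.003, 0, -0.01, 0, 0, 0, 0, 0, 0, 0, 0, 0, 0, 0, 0])

```text
t: 10.73
eef_pos: [0.3872, -0.3501, 0.1056]
ee_rot: [-3.127, 0.01, -2.991]
force: [0.7, 1.0, 0.6]
width: 0.0536
```

apply_moves(increments=[-0.003, 0, -0.014, 0.006, 0.005, 0, -0.001, 0, -0.016, 0.004, 0.003, 0, 0, 0, -0.016, 0, 0, 0, 0, 0, -0.014, 0, 0, 0, 0, 0, -0.008, 0, 0, 0, 0, 0, 0, 0, 0, 0, 0, 0, 0, 0, 0, 0])

```text
t: 11.32
eef_pos: [0.3844, -0.3526, 0.0381]
ee_rot: [-3.134, 0.011, -2.994]
force: [-0.0, -0.6, 0.7]
width: 0.0532
```

Within 2 mm. I close on the ring with 25 N and lift.

apply_moves(increments=[0, 0, 0, 0, 0, 0, 0, 0, 0, 0, 0, 0, 0, 0, 0, 0, 0, 0, 0, 0, 0, 0, 0, 0, 0, 0, 0, 0, 0, 0, 0, 0, 0, 0, 0, 0, 0, 0, 0.01, 0, 0, 0, 0, 0, 0.02, 0, 0, 0, 0, 0, 0.025, 0, 0, 0, 0, 0, 0.03, 0, 0, 0, 0, 0, 0.03, 0, 0, 0, 0, 0, 0.03, 0, 0, 0, 0, 0, 0.03, 0, 0, 0, 0, 0, 0, 0, 0, 0], hand=1, force=30)

```text
t: 12.48
eef_pos: [0.3803, -0.3509, 0.2259]
ee_rot: [-3.136, 0.007, -2.994]
force: [1.0, -1.1, -1.8]
width: 0.0255
```

apply_moves(increments=[0.0132, 0.0365, 0.003, 0, 0, -0.011, 0.0132, 0.0365, 0.003, 0, 0, -0.011, 0.0132, 0.0365, 0.003, 0, 0, -0.011, 0.0132, 0.0365, 0.003, 0, 0, -0.011, 0.0132, 0.0365, 0.003, 0, 0, -0.011, 0.0132, 0.0365, 0.003, 0, 0, -0.011, 0.0132, 0.0365, 0.003, 0, 0, -0.011, 0.0132, 0.0365, 0.003, 0, 0, -0.011, 0.0132, 0.0365, 0.003, 0, 0, -0.011, 0.0132, 0.0365, 0.003, 0, 0, -0.011, 0.0132, 0.0365, 0, 0, 0, -0.011, 0.0132, 0.0365, 0, 0, 0, -0.011, 0.0132, 0.0365, 0, 0, 0, -0.011, 0, 0, 0, 0, 0, 0, 0, 0, 0, 0, 0, 0])

```text
t: 13.73
eef_pos: [0.5488, 0.1468, 0.268]
ee_rot: [-3.138, 0.019, 3.132]
force: [-0.9, -0.5, -2.9]
width: 0.0258
```

Run:
```python
from h import *
s=arm.get_state(); print(s['eef_pos'],s['ee_rot'],s['width'],s['force'])
a=optics.grab_frame('side')[130:290,170:330]; b=optics.grab_frame('wrist')[100:320,180:480]
print([(d['point'],d['conf']) for d in finder.landmark_of('side','wide_bin_handle')],[(d['point'],d['conf']) for d in finder.landmark_of('wrist','wide_bin_handle')])
a=cv2.resize(a,(400,400),interpolation=cv2.INTER_CUBIC);b=cv2.resize(b,(400,293))
b=np.vstack([b,np.zeros((107,400,3),np.uint8)]);save(np.hstack([a,b]),'s7.png')
```

```text
[0.54877634 0.1467527  0.26803797] [-3.13833814  0.01870141  3.13154395] 0.02575005579858256 [-0.88341549 -0.47626482 -2.88876216]
[([304.0, 230.3], 0.68)] [([411.8, 188.1], 0.61)]
```

View pics/s7.png

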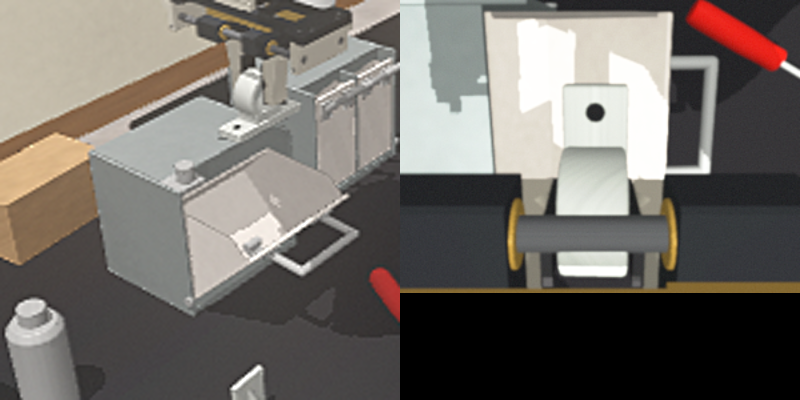

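The bin stands open, with its mouth in the wrist crop between columns 490 and 670. The saddle is held level with its long axis along the bin. I lower it in.

apply_moves(increments=[0.003, -0.002, -0.015, 0, 0.008, 0.004, 0.003, -0.002, -0.02, 0, 0.008, 0.004, 0.002, -0.001, -0.02, 0, 0, 0, 0, 0, -0.02, 0, 0, 0, 0, 0, -0.02, 0, 0, 0, 0, 0, -0.015, 0, 0, 0, 0, 0, 0, 0, 0, 0, 0, 0, 0, 0, 0, 0])

```text
t: 14.6
eef_pos: [0.555, 0.1285, 0.1511]
ee_rot: [-3.14, 0.002, 3.128]
force: [0.7, -0.2, -3.2]
width: 0.0253
```

apply_moves(increments=[0.001, 0.006, -0.005, 0, 0, 0.004, 0.001, 0.005, -0.008, 0, 0, 0.004, 0, 0, -0.007, 0, 0, 0, 0, 0, -0.005, 0, 0, 0, 0, 0, 0, 0, 0, 0, 0, 0, 0, 0, 0, 0])

```text
t: 15.1
eef_pos: [0.5588, 0.1403, 0.1263]
ee_rot: [3.14, 0.006, 3.136]
force: [0.6, 0.8, -2.1]
width: 0.0251
```

Now I release with a partial opening and rise.

apply_moves(increments=[0, 0, 0, 0, 0, 0, 0, 0, 0, 0, 0, 0, 0, 0, 0, 0, 0, 0, 0, 0, 0, 0, 0, 0, 0, 0, 0, 0, 0, 0, 0, 0, 0, 0, 0, 0, 0, 0, 0.01, 0, 0, 0, 0, 0, 0.02, 0, 0, 0, 0, 0, 0.025, 0, 0, 0, 0, 0, 0.03, 0, 0, 0, 0, 0, 0.03, 0, 0, 0, -0.01, 0, 0.03, 0, 0, 0, -0.01, 0, 0.02, 0, 0, 0, 0, 0, 0, 0, 0, 0], hand=0.5, force=15)

```text
t: 16.27
eef_pos: [0.5381, 0.1388, 0.3059]
ee_rot: [3.141, 0.01, 3.136]
force: [0.3, -0.3, 1.5]
width: 0.044
```

Run:
```python
from h import *
s=arm.get_state(); print(s['eef_pos'],s['ee_rot'],s['width'],s['force']);M=w2c('wrist',s)
a=optics.grab_frame('side')[130:290,170:330]; b=optics.grab_frame('wrist')[60:320,180:480]
d=finder.landmark_of('wrist','wide_bin_handle');print([(x['point'],x['conf']) for x in d])
print('expect',proj(M,[.4595,.147,.0957]))
a=cv2.resize(a,(400,400),interpolation=cv2.INTER_CUBIC);b=cv2.resize(b,(400,347))
b=np.vstack([b,np.zeros((53,400,3),np.uint8)]);save(np.hstack([a,b]),'s8.png')
```

```text
[0.53807431 0.13880261 0.30591516] [3.140853   0.0096394  3.13613203] 0.043961455347086946 [ 0.34852247 -0.29909415  1.46811609]
[([239.4, 169.0], 0.7), ([394.8, 190.8], 0.65)]
expect [390.43537655 186.92911688]
```

View pics/s8.png

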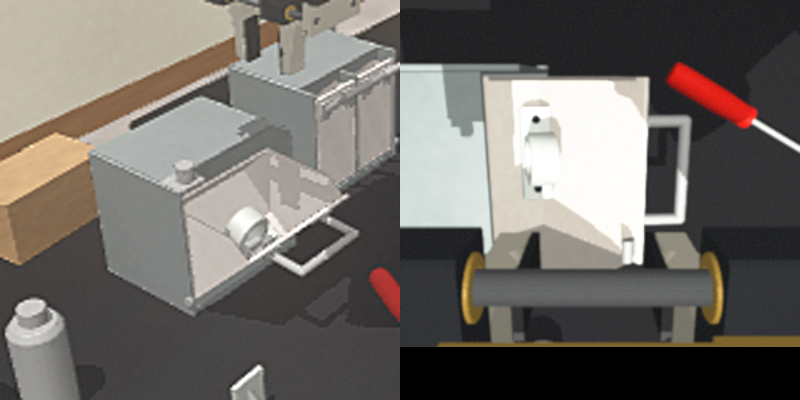

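The saddle lies inside the bin (side crop (248,230); wrist crop (540,150)). The bin is still open at 0.8, with the handle at about (0.4575, 0.147, 0.096). Next I hook the handle to push it back.

apply_moves(increments=[-0.018, 0.002, 0, 0, 0.004, 0, -0.02, 0.002, -0.01, 0, 0.003, 0, -0.02, 0.002, -0.025, 0, 0, 0, -0.016, 0.001, -0.025, 0, 0, 0, 0, 0, -0.025, 0, 0, 0, 0, 0, -0.015, 0, 0, 0, 0, 0, 0, 0, 0, 0, 0, 0, 0, 0, 0, 0], hand=0.75)

```text
t: 17.08
eef_pos: [0.4564, 0.1419, 0.188]
ee_rot: [-3.131, -0.017, 3.133]
force: [-0.2, 0.3, 0.5]
width: 0.0223
```

Run:
```python
from h import *
s=arm.get_state(); print(s['eef_pos'],s['ee_rot'],s['width'],s['force']);M=w2c('wrist',s)
im=optics.grab_frame('wrist'); save(im,'w9.png')
d=finder.landmark_of('wrist','wide_bin_handle');print([(x['point'],x['conf']) for x in d],[(x['box'],x['conf']) for x in finder.find_in('wrist','wide_bin_handle')])
for x in(.45,.4575,.465): print(x,proj(M,[x,.147,.096]),proj(M,[x,.102,.096]))
print('tips',proj(M,s['eef_pos']-[0,0,.011]))
r=int(proj(M,[.4575,.125,.096])[1]); print(r, im[r,290:420:2].mean(1).round().astype(int))
```

```text
[0.45641223 0.14194462 0.18804476] [-3.13063938 -0.01731295  3.13289179] 0.022263606449035293 [-0.18979123  0.34573051  0.54424152]
[([321.8, 218.1], 0.86)] [([53.3, 112.4, 325.8, 325.8], 0.75)]
0.45 [329.54551094 215.79969839] [329.3585579  161.82378362]
0.4575 [320.55460164 215.91523227] [319.9367489  161.92085012]
0.465 [311.55605813 216.03086426] [310.5065563  162.01800299]
tips [323.26746361 250.2022686 ]
190 [ 63  61  63  61  62  63  63  62  63  64  59  86 229 250 255 255 253 229
  80  61  65  61  61  65  62  65  61  60  62  63  62  60  62  62  60  61
  62  64  66  62  63  61  60  61  62  62  65  60  62  63  63  60  59  56
  45  45  42  43  43  42  44  41  42  44  46]
```

The bar is measured at x≈0.458. I descend onto it.

apply_moves(increments=[0.001, 0.002, -0.012, 0, -0.006, 0, 0.001, 0.002, -0.018, 0, -0.006, 0, 0, 0, -0.018, 0, 0, 0, 0, 0, -0.018, 0, 0, 0, 0, 0, -0.015, 0, 0, 0, 0, 0, -0.008, 0, 0, 0, 0, 0, 0, 0, 0, 0])

```text
t: 17.82
eef_pos: [0.4665, 0.1504, 0.1088]
ee_rot: [-3.141, 0.011, 3.133]
force: [-11.3, 1.3, 9.4]
width: 0.0221
```

The outer finger touches the front's top edge because x drifted by 9 mm. I back up and recentre.

apply_moves(increments=[-0.004, 0, 0.012, 0, 0.004, 0, -0.003, -0.001, 0.008, 0, 0.004, 0, -0.001, -0.001, 0, 0, 0, 0, 0, 0, 0, 0, 0, 0, 0, 0, 0, 0, 0, 0])

```text
t: 18.23
eef_pos: [0.4611, 0.15, 0.1333]
ee_rot: [3.139, 0.008, 3.133]
force: [-0.0, -0.4, 0.0]
width: 0.0216
```

apply_moves(increments=[-0.004, -0.002, 0, 0, 0.003, 0, -0.001, 0, 0, 0, 0, 0, 0, 0, 0, 0, 0, 0], hand=0.79)

```text
t: 18.48
eef_pos: [0.4559, 0.1477, 0.1329]
ee_rot: [3.139, 0.005, 3.133]
force: [0.3, 0.2, 0.5]
width: 0.0185
```

apply_moves(increments=[0.0005, 0, -0.008, 0, 0, 0, 0.0005, 0, -0.008, 0, 0, 0, 0, 0, -0.008, 0, 0, 0, 0, 0, -0.006, 0, 0, 0, 0, 0, -0.003, 0, 0, 0, 0, 0, 0, 0, 0, 0])

```text
t: 18.98
eef_pos: [0.4561, 0.1469, 0.0946]
ee_rot: [3.141, 0.002, 3.132]
force: [0.4, -0.1, 1.0]
width: 0.0185
```

apply_moves(increments=[0.004, 0, 0.006, 0, 0, 0, 0.004, 0, 0.0065, 0, 0, 0, 0.0045, 0, 0.006, 0, 0, 0, 0.0048, 0, 0.006, 0, 0, 0, 0.005, 0, 0.0056, 0, 0, 0, 0.0054, 0, 0.0055, 0, 0, 0, 0.0056, 0, 0.005, 0, 0, 0, 0.0059, 0, 0.005, 0, 0, 0, 0.0062, 0, 0.0044, 0, 0, 0, 0.0063, 0, 0.0044, 0, 0, 0, 0, 0, 0, 0, 0, 0])

```text
t: 19.9
eef_pos: [0.5085, 0.1461, 0.1588]
ee_rot: [3.141, -0.004, 3.131]
force: [0.8, -0.8, 0.8]
width: 0.0185
```

apply_moves(increments=[0, 0, -0.006, 0, 0, 0, 0, 0, -0.006, 0, 0, 0, 0, 0, 0, 0, 0, 0])

```text
t: 20.15
eef_pos: [0.5108, 0.1465, 0.1472]
ee_rot: [3.139, -0.0, 3.131]
force: [-0.8, -0.3, -1.2]
width: 0.0186
```

apply_moves(increments=[0.006, 0, 0.003, 0, 0, 0, 0.006, 0, 0.003, 0, 0, 0, 0.006, 0, 0.003, 0, 0, 0, 0.006, 0, 0.002, 0, 0, 0, 0.006, 0, 0.002, 0, 0, 0, 0, 0, 0, 0, 0, 0])

```text
t: 20.65
eef_pos: [0.5436, 0.1462, 0.1604]
ee_rot: [3.14, -0.002, 3.131]
force: [0.9, 0.4, -0.4]
width: 0.0185
```

Near the catch now. I push on.

apply_moves(increments=[0.006, 0, 0.001, 0, 0, 0, 0.006, 0, 0.001, 0, 0, 0, 0.006, 0, 0.001, 0, 0, 0, 0, 0, 0, 0, 0, 0])

```text
t: 20.98
eef_pos: [0.5567, 0.1451, 0.1622]
ee_rot: [-3.141, -0.014, 3.129]
force: [-1.2, 0.6, 1.2]
width: 0.0186
```

apply_moves(increments=[0.005, 0, 0, 0, 0, 0, 0.006, 0, 0, 0, 0, 0, 0.007, 0, 0, 0, 0, 0])

```text
t: 21.23
eef_pos: [0.5599, 0.1447, 0.1614]
ee_rot: [-3.138, -0.042, 3.127]
force: [-29.7, 8.2, 20.3]
width: 0.0241
```

Firm resistance of 30 N, well above the catch force. I back off and check.

apply_moves(increments=[-0.005, 0, 0, 0, -0.01, 0, -0.002, 0, 0, 0, -0.01, 0, 0, 0, 0, 0, -0.005, 0, 0, 0, 0, 0, 0, 0])

```text
t: 21.57
eef_pos: [0.5528, 0.1453, 0.1618]
ee_rot: [-3.139, -0.017, 3.128]
force: [-0.3, 0.6, 0.2]
width: 0.0181
```

Run:
```python
from h import *
s=arm.get_state(); print(s['eef_pos'],s['ee_rot'],s['width'],s['force']);M=w2c('wrist',s)
im=optics.grab_frame('wrist'); save(im,'w10.png')
print([(x['point'],x['conf']) for x in finder.landmark_of('wrist','wide_bin_handle')])
optics.grab_frame('side');print([(x['point'],x['conf']) for x in finder.landmark_of('side','wide_bin_handle')])
for y in(.105,.115):
    p=[proj(M,[x,y,.169]) for x in(.54,.552)]; r=int(p[1][1]); print(p, r, im[r,280:380:2].mean(1).round().astype(int))
```

```text
[0.55281061 0.14534746 0.16177733] [-3.13919197 -0.01691737  3.12766255] 0.018073977475102282 [-0.3097319   0.58736285  0.16536398]
[([330.1, 269.0], 0.78)]
[([274.8, 194.6], 0.58), ([294.4, 195.9], 0.56)]
[array([349.5170106 , 187.49912017]), array([324.36876189, 187.91858011])] 187 [153 152 173 163  67  85 100 117 134 139 145 153 155 155 159 163 164 166
 162 178 192 203 211 203 200 187 176 151  71  60  60  66  64  63  60  61
  60  63  63  64  62  60  51  43  43  42  44  46  41  46]
[array([349.32982815, 207.6078604 ]), array([324.63471873, 208.04014484])] 208 [152 147 149 177  86  58  63  64  63  63  59  63  63  63  65  63  62  99
 159 178 194 201 209 203 197 190 175 151  70  61  61  61  61  62  64  63
  60  64  62  61  64  63  60  63  58  63  61  61  60  47]
```

The bar sits exactly where it did shut: column 324.7 against the 324.6 predicted for x=0.552. I withdraw straight up.

apply_moves(increments=[0, 0, 0.006, 0, 0, 0, 0, 0, 0.01, 0, 0, 0, 0, 0, 0.015, 0, 0, 0, 0, 0, 0.02, 0, 0, 0, 0, 0, 0.03, 0, 0, 0, 0, 0, 0.03, 0, 0, 0, 0, 0.02, 0.03, 0, 0, 0, -0.01, 0.02, 0.03, 0, 0, 0, -0.01, 0.02, 0.02, 0, 0, 0, -0.01, 0, 0, 0, 0, 0, 0, 0, 0, 0, 0, 0, 0, 0, 0, 0])

```text
schema error: expected a multiple of 6 numbers
```

Run:
```python
from h import *
s=arm.get_state(); print(s['t'],s['eef_pos'],s['ee_rot'],s['width'],s['force']);M=w2c('wrist',s)
im=optics.grab_frame('wrist'); a=optics.grab_frame('side')
o=cv2.imread('pics/side0.png')[:,:,::-1]
print([(x['point'],x['conf']) for x in finder.landmark_of('wrist','wide_bin_handle')],proj(M,[.552,.147,.169]))
print([(x['point'],x['conf']) for x in finder.landmark_of('side','wide_bin_handle')])
r=lambda i:cv2.resize(i[130:260,190:430],(400,217),interpolation=cv2.INTER_CUBIC)
save(np.hstack([np.vstack([r(o),r(a)]),cv2.resize(im[:260,100:500],(400,260))[:434] if 0 else np.vstack([im[:260,100:500],np.zeros((174,400,3),np.uint8)])]),'fin.png')
```

```text
21.7667 [0.55279765 0.14523733 0.1615485 ] [-3.13895546 -0.01817512  3.12710888] 0.01839284639643593 [ 0.9289478  -0.33257121  0.11767478]
[([327.9, 269.3], 0.79)] [325.43159113 268.22345569]
[([275.3, 195.8], 0.88)]
```

View pics/fin.png

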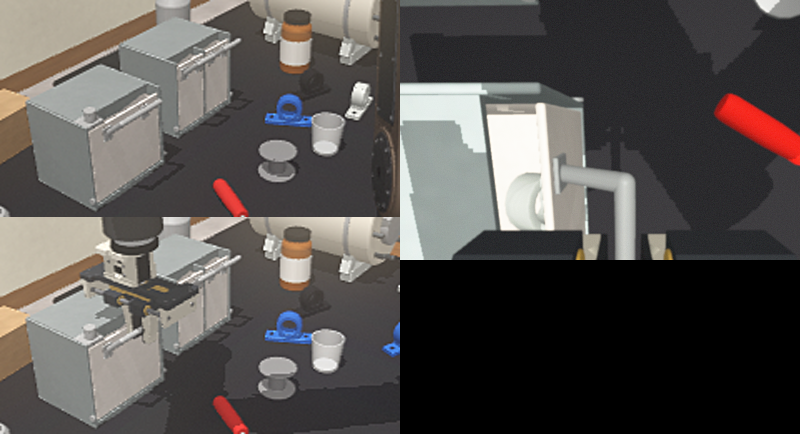

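The bin is shut as at the start, the saddle's ring shows inside it behind the front at (525,200), and the other things have not moved. The rise was refused because I miscounted the rows, so I repeat it.

apply_moves(increments=[0, 0, 0.006, 0, 0, 0, 0, 0, 0.01, 0, 0, 0, 0, 0, 0.015, 0, 0, 0, 0, 0, 0.02, 0, 0, 0, 0, 0, 0.03, 0, 0, 0, 0, 0, 0.03, 0, 0, 0, 0, 0, 0.03, 0, 0, 0, 0, 0, 0.02, 0, 0, 0, 0, 0.03, 0, 0, 0, 0, 0, 0.03, 0, 0, 0, 0, 0, 0.02, 0, 0, 0, 0, 0, 0, 0, 0, 0, 0, 0, 0, 0, 0, 0, 0])

```text
t: 23.05
eef_pos: [0.5515, 0.2252, 0.3442]
ee_rot: [3.14, -0.01, 3.124]
force: [0.2, -0.2, 0.1]
width: 0.0184
```

Run:
```python
from h import *
s=arm.get_state(); print(s['t'],s['eef_pos'],s['ee_rot'],s['width'],s['force']);M=w2c('wrist',s)
im=optics.grab_frame('wrist'); a=optics.grab_frame('side').astype(int); save(im,'w12.png')
o=cv2.imread('pics/side0.png')[:,:,::-1].astype(int)
print([(x['point'],x['conf']) for x in finder.landmark_of('wrist','wide_bin_handle')])
print([(x['point'],x['conf']) for x in finder.landmark_of('side','wide_bin_handle')])
for y in(.12,.147,.17):
    p=[proj(M,[x,y,.169]) for x in(.54,.552)]; r=int(p[1][1]); print(np.round(p,1).tolist(), im[r,280:350:2].mean(1).round().astype(int))
# front/handle region change vs start
print('diff wide front',np.abs(a-o)[185:250,212:286].mean(),'twin',np.abs(a-o)[145:205,265:330].mean())
```

```text
23.05 [0.55151356 0.22521732 0.34423555] [ 3.14015334 -0.0100234   3.12443909] 0.018418557829349192 [ 0.24088773 -0.23543724  0.07207866]
[([322.9, 112.5], 0.94)]
[([275.7, 195.9], 0.68)]
[[331.8, 83.8], [319.8, 84.0]] [238 239 144 126 126 127 122 132  81  35  34  37  35  36  33  38  33  61
 142 172 183 160 119  40  37  34  31  36  34  33  35  34  38  36  33]
[[332.0, 112.0], [320.3, 112.2]] [246 241 221 128 129 126 128 131 121  41  36  39  49  45  53  54  52  57
 129 168 183 168 136  63  50  53  52  55  55  52  54  51  52  55  51]
[[332.2, 134.9], [320.8, 135.1]] [ 64 225 239 159 127 128 129 129 180  93  49  56  50  54  49  53  51  51
 149 188 206 196 187  62  51  51  52  51  53  52  54  50  51  52  55]
diff wide front 10.422245322245322 twin 9.673589743589744
```

```bash
python3 -c "
from station import arm
print(arm.job_done())"
```

```text
the job is handed in; nothing more can be done
None
```

The saddle bracket is in the wide bin and the bin is pushed fully home. I handed the job in about 23 s into the 72 s allowed. I hooked the handle and tipped the bin open to its stop. I then took the aluminium saddle by its ring (25.5 mm grip) and released it in the bin. Last, I pushed the handle back through the catch, let go upward and moved clear.

**Bin shut:** the last wrist view puts the handle bar at x ≈ 0.552, within about 1 mm of where it started. The side-view handle landmark came back to (275.7, 195.9), against (274, 196) at the start.

**Saddle inside:** it showed in the bin behind the front after closing. In the same view the spool, beaker, screwdriver and look-alikes appeared where they were before, and the narrow bins appeared shut.

**What went less cleanly:**
- On the second hooking, the outer finger touched the front's top edge at about 15 N, because x had drifted 9 mm. I backed off and recentred; the bin stayed open.
- The final push reached about 36 N at the fingers before I backed off.
- I miscounted the rows in one move call, so it was refused and then repeated.
- A pixel comparison with the starting side view is not a clean check. The average difference over both cabinets was about 10 grey levels; I put that down to the arm and its shadows but did not confirm it.

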